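Assemble the sieve nest on the shaker

ROBOT

A 6-joint arm with a two-finger parallel gripper is mounted at the origin on a cart in front of the work surface, level with it; the furniture and walls round the work are solid. World frame = base frame: x ahead of the robot, y to its left, z up, the work surface at z = 0. Lengths are in m, angles in rad, forces in N, time in s.
With the tool pointing down it reaches from about 0.325 to 1 m from the base axis. Payload 5.1 kg.
Tool frame: the origin (TCP) lies at the very end of the fingers, on their centre line; the grasp point (between the pads) lies 19 mm behind it; z points along the fingers, y is the line along which they close (so a half turn about z gives the same grasp; the last joint's range is limited). The gripper opens to 85 mm and grips with 20 to 120 N. Pads are 22 mm wide; open, the fingers measure 114 mm over their backs; the gripper's body (76 mm by 85 mm) begins 54 mm behind the grasp point. The pads swing forward as they close: fully open they stand 13 mm farther back than shut.
Start: joints at [-1.262, 0.124, 1.65, -0, 1.367, -0.083], TCP at [0.248, -0.601, 0.231] pointing down, gripper open.
Joint ranges: [-2.61, 2.61], [-1.02, 2.33], [0.03, 2.71], [-1.35, 4.49], [0.32, 2.68], [-2.91, 2.91]. Speed limits (rad/s): [2.57, 2.57, 3.14, 3.14, 3.14, 3.14].

INTERFACE

Orientations are given as a unit quaternion [w, x, y, z].
In Python, from rig import r, vision, workorder gives the robot as it stands.
- The arm moves only by the tool arm_command, never from a script. Its argument "motion" is one flat list of numbers, 7 for each row, row after row: the turn, a rotation vector about the tool's x, y, z in degrees, then the shift along the tool's x, y, z in m, then the opening, from -1 (shut) to 1 (fully open), so that 0 is half open. A call has 1 to 10 rows; each row is the pose to reach, as a shift and turn from the pose commanded when the call began, along the tool's axes at that moment; what a row does not reach only later rows make up. A row lasts 1/10 s, in which the tool goes at most 50 mm and 8.59 degrees, less where a joint would pass 70% of its speed; a pose out of reach is approached as far as the arm can. A call with a gripper value outside its range is refused whole. The fingers move at their own pace and stop on an object; "force" is the grip in N (left out, the last holds). Time passes only in rows, so rows that repeat a pose let the fingers close. It gives the time, the measured TCP pose, the force, the opening and the grip force at its end, in the units of the state.
- r.get_state(): the state, without advancing time (a new reading comes with each control period).
- vision.get_image(name): name is "side" or "top" or "wrist"; returns (picture, depth): 480x640x3 uint8, blue, green, red; 480x640 float32, m along the optical axis (not along the pixel's ray), 0 where there is no reading.
- vision.camera_params(name): a dict with "K" (3x3 intrinsics, pixels), "k1" (the pictures are not rectified: a ray, as slopes to the right and down, at radius r is drawn at 1 + k1 r^2 times it, then the intrinsics apply), "xyz" and "attitude" of the camera in the world. Camera axes: x right, y down, z forward; pixel columns grow to the right and rows downward; lengths in m; the calibration is good to about 2 mm. A picture is of the moment at which its call begins: read the wrist's pose just before it. camera_params takes no time and is no camera call; for the wrist camera it gives the pose at the moment of the call.
- workorder.sign_off(): hands the job in; it is judged then, once.
The state is a dict: "clock": time; "q": joint angles; "joint_velocities": joint speeds; "tau": joint torques, N m; "eef_pos": TCP position; "orientation": TCP orientation; "contact_force": force on the tool from outside, world axes, zero at the start; "ft_torque": the same for the moment, N m; "grip_width": finger opening in m; "finger_force": force on a finger pad.
Only numpy, scipy, OpenCV 4.12 (cv2) and the standard library are available. Lean on these libraries where they do the work, as an engineer would, in place of code of your own. Each camera call takes 0.05 s, during which the arm holds its last target. There are 200 camera calls.

TASK

Build up the nest of test sieves on the sieve shaker from the bottom, one part at a time: first the fine (blue) sieve into the shaker's pan, on it the medium (yellow) one, on that the coarse (red) one, and the lid on top. Every part must sit upright and fully home in the one below; do not shift or tip the other things on the table.

Things in the scene. Friction and masses are not known exactly. Their poses are not given: they have to be found in the camera images.
- sieve_shaker: fixed sieve shaker: grey square housing 96 x 96 mm, 26 mm tall (dial and buttons stand out 8 mm on one side), with an open aluminium pan, 58 mm diameter, fixed on its centre. Origin: centre of underside on the table; z up, the pan's axis. Pan rim at z = 50 mm, socket 53 mm wide, 18 mm deep. A sieve home in the pan has its origin at z = 44 mm
- fine_sieve: FINE, blue rim, closest mesh: steel sieve, 58 mm diameter, 28 mm tall, loose, 90 g. Origin: centre of underside, z up, yaw free. Tapered skirt z 0 to 6 mm (47 to 50 mm wide), then straight wall z 6 to 28 mm (grip here). Mouth: socket 53 mm wide, 14 mm deep; the next part's skirt drops 6 mm in, its shoulder rests on the rim: part above has its origin 22 mm above this origin
- medium_sieve: MEDIUM, yellow rim, middling mesh: steel sieve, 58 mm diameter, 28 mm tall, loose, 90 g. Origin: centre of underside, z up, yaw free. Tapered skirt z 0 to 6 mm (47 to 50 mm wide), then straight wall z 6 to 28 mm (grip here). Mouth: socket 53 mm wide, 14 mm deep; the next part's skirt drops 6 mm in, its shoulder rests on the rim: part above has its origin 22 mm above this origin
- coarse_sieve: COARSE, red rim, widest mesh: steel sieve, 58 mm diameter, 28 mm tall, loose, 90 g. Origin: centre of underside, z up, yaw free. Tapered skirt z 0 to 6 mm (47 to 50 mm wide), then straight wall z 6 to 28 mm (grip here). Mouth: socket 53 mm wide, 14 mm deep; the next part's skirt drops 6 mm in, its shoulder rests on the rim: part above has its origin 22 mm above this origin
- sieve_lid: steel sieve lid with black knob, loose, 70 g. Origin: centre of underside, z up, yaw free. Tapered skirt z 0 to 6 mm (47 to 50 mm wide), disc of 58 mm diameter z 6 to 11 mm, knob of 20 mm diameter z 11 to 33 mm (grip here). Fully home its origin is 22 mm above the origin of the sieve below
- crucible: bystander, leave alone: small white porcelain crucible, 41 mm wide, 33 mm tall; origin at the centre of its underside
- moisture_tin: bystander, leave alone: round aluminium tin with plain lid, 52 mm diameter, 28 mm tall; origin at the centre of its underside
- petri_dish: bystander, leave alone: covered glass petri dish with a brown layer, 64 mm diameter, 15 mm tall; origin at the centre of its underside
- stopwatch: bystander, leave alone: black digital stopwatch lying flat, 67 x 58 mm, 19 mm tall; origin at the centre of its underside
- small_beaker: bystander, leave alone: empty clear glass beaker, 49 mm wide, 59 mm tall; origin at the centre of its underside
Things that resemble listed ones, but are neither listed nor needed, are in the scene too. What is shaped like the sieve_lid but orange or turquoise is not meant.

How it is judged:
On the way, in this order (a step that is already met when the one before it is completed fails the run):
1. the fine (blue) sieve sits fully home in the shaker's pan (horizontal distance between fine_sieve and sieve_shaker below 0.004 m and z of fine_sieve in the frame of sieve_shaker between 0.041 and 0.0465 m and angle between fine_sieve's own z axis and vertical below 0.06 rad), for 0.2 s.
2. the medium (yellow) sieve sits fully home on the fine one (all of step 1 and horizontal distance between medium_sieve and fine_sieve below 0.004 m and z of medium_sieve in the frame of fine_sieve between 0.019 and 0.0245 m and angle between medium_sieve's own z axis and vertical below 0.06 rad), for 0.2 s.
3. the coarse (red) sieve sits fully home on the medium one (all of step 2 and horizontal distance between coarse_sieve and medium_sieve below 0.004 m and z of coarse_sieve in the frame of medium_sieve between 0.019 and 0.0245 m and angle between coarse_sieve's own z axis and vertical below 0.06 rad), for 0.2 s.
4. the lid sits fully home on the coarse sieve (all of step 3 and horizontal distance between sieve_lid and coarse_sieve below 0.004 m and z of sieve_lid in the frame of coarse_sieve between 0.019 and 0.0245 m and angle between sieve_lid's own z axis and vertical below 0.06 rad), for 0.2 s.
At the end, for the whole second after the job is handed in: Blue sieve in the shaker's pan, yellow on blue, red on yellow, lid on red: each centred on the one below within 4 mm, at its seated height within about 3 mm, upright within 0.06 rad, released and at rest (all of step 4 and linear speed of each of fine_sieve, medium_sieve, coarse_sieve, sieve_lid below 0.02 m/s); the robot touches nothing.
It fails at once if the crucible is shifted by more than 20 mm or tipped (distance of crucible from where it was at the start of the episode above 0.02 m or angle between crucible's own z axis and vertical above 0.3 rad).
It fails at once if the moisture tin is shifted by more than 20 mm or tipped (distance of moisture_tin from where it was at the start of the episode above 0.02 m or angle between moisture_tin's own z axis and vertical above 0.3 rad).
It fails at once if the petri dish is shifted by more than 20 mm or tipped (distance of petri_dish from where it was at the start of the episode above 0.02 m or angle between petri_dish's own z axis and vertical above 0.3 rad).
It fails at once if the stopwatch is shifted by more than 20 mm or tipped (distance of stopwatch from where it was at the start of the episode above 0.02 m or angle between stopwatch's own z axis and vertical above 0.3 rad).
It fails at once if the small beaker is shifted by more than 20 mm or tipped (distance of small_beaker from where it was at the start of the episode above 0.02 m or angle between small_beaker's own z axis and vertical above 0.3 rad).
It also fails if it takes over 109 s, if anything falls off the work surface, if the arm or the gripper's body presses on something with over 40 N, if the wrist force passes 120 N, or if a joint passes its speed limit or range.

## Working session

There is one attempt and no reset: what is moved stays moved. The work goes in short steps, Python scripts to look and compute and a tool call to move; the robot and the scene stay as the last step left them, time stands still between calls to the robot, and variables do not carry over. Pictures are saved under pics/ and viewed, at most 14 in all, crops included, and the job is handed in when it is done.

Besides the shell and the picture viewer there is one more tool, called after "Request:" as name(argument=value, ...) on one line, values as JSON. arm_command: Moves the arm, as the interface text tells. Its arguments: {"type":"object","properties":{"motion":{"type":"array"},"force":{"type":"number"}},"required":["motion"]}

```bash
ls; mkdir -p pics; python3 - <<'E'
from rig import r, vision, workorder
import cv2,numpy as np
print(r.get_state())
for n in("top","side"):
    im,d=vision.get_image(n); p=vision.camera_params(n); print(n,p)
    cv2.imwrite(f"pics/{n}0.png",im); np.save(f"pics/{n}0.npy",d)
E
```

```text
pics
{'clock': 0.0, 'q': array([-1.26160614e+00,  1.24507926e-01,  1.65166488e+00,  4.21687015e-06,
        1.36750637e+00, -8.26340512e-02]), 'joint_velocities': array([ 0.00058966,  0.00015852, -0.00027646,  0.00053872,  0.00031853,
        0.00109936]), 'tau': array([-6.64659819e-04, -4.23611176e+01, -3.65456021e+01, -1.80453385e-04,
        6.78610930e-03, -4.23624826e-06]), 'eef_pos': array([ 0.24798669, -0.6001765 ,  0.23005659]), 'orientation': array([-1.03680702e-03,  9.80870073e-01,  1.94660759e-01, -1.15874554e-04]), 'contact_force': array([-0.1859977 ,  0.04331082,  0.07991234]), 'ft_torque': array([-0.03087423, -0.03294066, -0.01440503]), 'finger_force': 0.0, 'grip_width': 0.08582785901765433}
top {'K': array([[607.99219853,   0.        , 325.06780983],
       [  0.        , 607.99219853, 239.69073211],
       [  0.        ,   0.        ,   1.        ]]), 'k1': -0.21120869605594506, 'xyz': array([0.36183442, 0.05047711, 1.49673917]), 'attitude': array([-0.02582729,  0.71634939, -0.69662331,  0.029874  ])}
side {'K': array([[548.37101049,   0.        , 312.37842514],
       [  0.        , 548.37101049, 241.1847187 ],
       [  0.        ,   0.        ,   1.        ]]), 'k1': -0.0106090863906009, 'xyz': array([0.66818416, 0.88802272, 1.00259468]), 'attitude': array([-0.04524569,  0.09587741,  0.92739449, -0.35874755])}
```

View pics/top0.png

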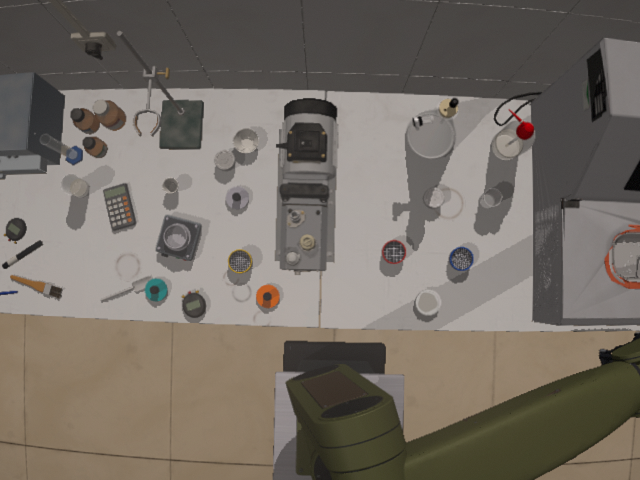

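View pics/side0.png

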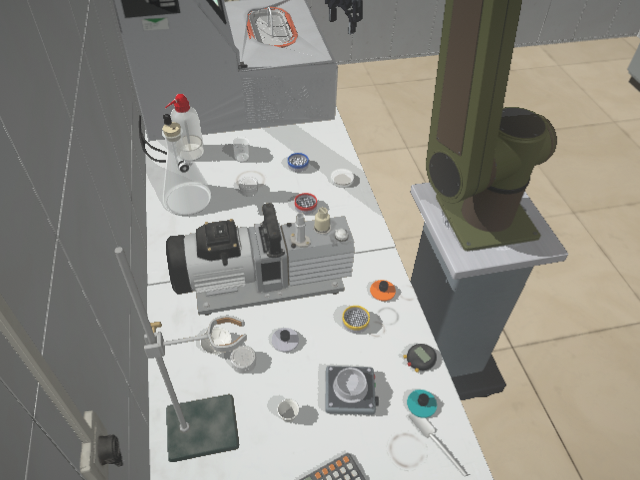

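The top view shows the blue sieve at (461,259), red at (394,252), yellow at (240,262), the shaker pan at (178,237) and a grey lid with a dark knob at (237,197). Orange (267,296) and turquoise (156,290) are decoy lids. The tall pump stands between blue and red on one side and the shaker on the other. The side view agrees: blue (298,160), red (305,202), yellow (356,318), grey lid (285,340), shaker (350,385).

```bash
cat > h.py <<'E'
from rig import r, vision, workorder
import cv2,numpy as np
from scipy.spatial.transform import Rotation as R
def rot(q): return R.from_quat(q,scalar_first=True).as_matrix()
def slopes(uv,p):
    D=np.array([p["k1"],0,0,0,0.])
    return cv2.undistortPoints(np.float64(uv).reshape(-1,1,2),p["K"],D)[:,0]
def cast(uv,p,z):
    s=slopes(uv,p); d=np.c_[s,np.ones(len(s))]@rot(p["attitude"]).T
    return p["xyz"]+d*((z-p["xyz"][2])/d[:,2])[:,None]
def proj(P,p):
    D=np.array([p["k1"],0,0,0,0.]); M=rot(p["attitude"]).T
    return cv2.projectPoints(np.float64(P).reshape(-1,3),cv2.Rodrigues(M)[0],-M@p["xyz"],p["K"],D)[0][:,0]
def cloud(d,p):
    v,u=np.mgrid[0:480,0:640]; s=slopes(np.c_[u.ravel(),v.ravel()],p)
    c=np.c_[s,np.ones(len(s))]*d.reshape(-1,1)
    return (c@rot(p["attitude"]).T+p["xyz"]).reshape(480,640,3)
def totool(st,dw): return rot(st["orientation"]).T@np.asarray(dw)
E
python3 - <<'E'
from h import *
p=vision.camera_params("top"); im=cv2.imread("pics/top0.png"); d=np.load("pics/top0.npy"); c=cloud(d,p)
for n,uv,z in(("blue",(461,259),.028),("red",(394,252),.028),("yellow",(240,262),.028),("shaker",(178,237),.05),("lid",(237,197),.033),("crucible",(428,303),.033),("beaker",(435,196),.05),("stopwatch",(194,305),.019)):
    print(n,cast([uv],p,z)[0].round(3),c[uv[1],uv[0]].round(3))
z=c[90:280,270:345,2]; print("pump zmax",z.max(),np.percentile(z,99)); 
for box in((100,160,280,340),(160,210,275,340),(200,275,275,340)):
    a,b,e,f=box; q=c[a:b,e:f].reshape(-1,3); q=q[q[:,2]>.05]; print(box,q.min(0).round(3),q.max(0).round(3))
t=[cv2.resize(im[v-25:v+25,u-30:u+30],(260,216),interpolation=cv2.INTER_CUBIC) for u,v in((461,259),(394,252),(240,262),(178,237),(237,197),(240,147))]
cv2.imwrite("pics/mos.png",np.vstack([np.hstack(t[:3]),np.hstack(t[3:])]))
E
```

```text
blue [ 0.44  -0.29   0.028] [ 0.441 -0.293  0.015]
red [ 0.453 -0.124  0.028] [ 0.453 -0.126  0.017]
yellow [0.418 0.248 0.028] [0.418 0.25  0.019]
shaker [0.473 0.399 0.05 ] [0.474 0.402 0.038]
lid [0.576 0.261 0.033] [0.576 0.262 0.031]
crucible [ 0.331 -0.209  0.033] [ 0.331 -0.213  0.015]
beaker [ 0.59 -0.22  0.05] [ 0.593 -0.223  0.032]
stopwatch [0.31  0.359 0.019] [0.309 0.361 0.013]
pump zmax 1.4967391717806569 0.2007237126478896
(100, 160, 280, 340) [0.362 0.02  0.092] [0.794 0.155 1.497]
(160, 210, 275, 340) [0.362 0.021 0.067] [0.661 0.155 1.497]
(200, 275, 275, 340) [0.362 0.04  0.05 ] [0.559 0.147 1.497]
```

View pics/mos.png

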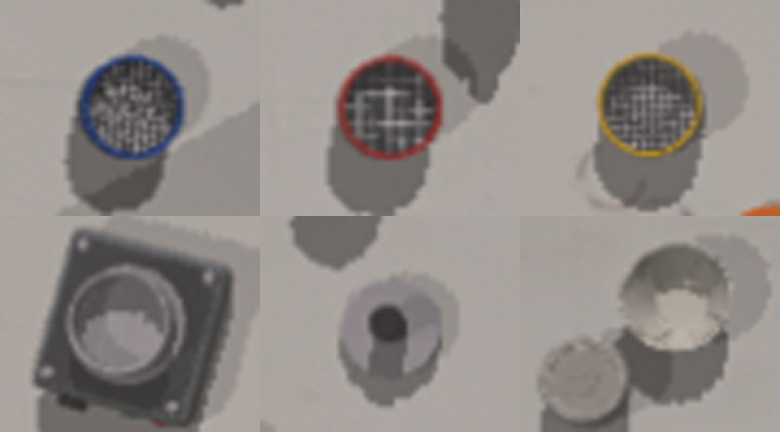

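The mosaic confirms each part: blue rim with the closest mesh, red rim with the widest mesh, yellow rim in between, an open pan on the grey square housing, and a plain steel lid with a black knob. The sixth tile holds a bowl and a tin, which are bystanders. The orange and turquoise lids are excluded. Next I fit the rims more accurately.

```bash
cat >> h.py <<'E'
HUE={"blue":((105,100,40),(130,255,255)),"yellow":((18,110,60),(32,255,255)),"red":((0,110,50),(6,255,255)),"knob":((0,0,0),(180,90,45))}
def ring(im,p,name,z,box=None):
    """centre of the coloured rim (hull -> ellipse) cast on plane z"""
    h=cv2.cvtColor(im,cv2.COLOR_BGR2HSV); m=cv2.inRange(h,*map(np.array,HUE[name]))
    if name=="red": m|=cv2.inRange(h,np.array((174,110,50)),np.array((180,255,255)))
    if box:
        k=np.zeros_like(m); k[box[1]:box[3],box[0]:box[2]]=255; m&=k
    pts=cv2.findNonZero(m); hull=cv2.convexHull(pts)[:,0]
    w=cast(hull,p,z)[:,:2]; (x,y),rad=cv2.minEnclosingCircle(np.float32(w))
    e=cv2.fitEllipse(np.float32(w)) if len(w)>5 else None
    return np.array([x,y]),rad,e
E
python3 - <<'E'
from h import *
p=vision.camera_params("top"); im=cv2.imread("pics/top0.png"); d=np.load("pics/top0.npy"); c=cloud(d,p)
for n,(u,v) in dict(blue=(461,259),red=(394,252),yellow=(240,262)).items():
    q=ring(im,p,n,.028,(u-20,v-20,u+20,v+20)); print(n,q[0].round(4),round(q[1],4),np.round(q[2][0],4),np.round(q[2][1],4))
ps=vision.camera_params("side"); cs=cloud(np.load("pics/side0.npy"),ps)
for u,v in((210,335),(245,325),(230,320),(160,340),(122,255)): print("clamp",u,v,cs[v,u].round(3))
q=c[100:275,275:345].reshape(-1,3); q=q[(q[:,2]>.03)&(q[:,2]<.5)]
for a in np.arange(.36,.8,.05):
    k=q[(q[:,0]>a)&(q[:,0]<a+.05)]; print("pump x",round(a,2),k[:,1:].min(0).round(3),k[:,1:].max(0).round(3)) if len(k) else 0
w=vision.camera_params("wrist"); st=r.get_state(); M=rot(st["orientation"])
print("cam in tool",M.T@(w["xyz"]-st["eef_pos"]),(M.T@rot(w["attitude"])).round(3),w["K"][0,0],M.round(3))
E
```

```text
blue [ 0.4418 -0.2905] 0.0295 [ 0.4414 -0.2906] [0.0571 0.0583]
red [ 0.4534 -0.1237] 0.0293 [ 0.4535 -0.1238] [0.0567 0.0582]
yellow [0.4202 0.2497] 0.0295 [0.4204 0.2498] [0.0577 0.0583]
clamp 210 335 [0.713 0.425 0.309]
clamp 245 325 [0.656 0.209 0.001]
clamp 230 320 [0.681 0.399 0.302]
clamp 160 340 [0.784 0.423 0.315]
clamp 122 255 [0.792 0.425 0.508]
pump x 0.36 [0.04  0.039] [0.145 0.145]
pump x 0.41 [0.021 0.03 ] [0.161 0.2  ]
pump x 0.46 [0.027 0.03 ] [0.161 0.222]
pump x 0.51 [0.035 0.03 ] [0.159 0.218]
pump x 0.56 [0.038 0.128] [0.146 0.204]
pump x 0.61 [0.021 0.031] [0.161 0.183]
pump x 0.66 [0.02  0.092] [0.161 0.197]
pump x 0.71 [0.022 0.033] [0.16  0.178]
pump x 0.76 [0.026 0.096] [0.149 0.164]
cam in tool [ 0.06639201  0.00016619 -0.14217491] [[ 0.001 -0.965 -0.264]
 [ 1.     0.002 -0.001]
 [ 0.001 -0.264  0.965]] 395.964910471234 [[ 0.924  0.382 -0.001]
 [ 0.382 -0.924  0.002]
 [ 0.    -0.002 -1.   ]]
```

Request:
arm_command(motion=[0, 0, 22.46, 0.297, -0.212, 0.03, 1, 0, 0, 22.46, 0.297, -0.212, 0.03, 1, 0, 0, 22.46, 0.297, -0.212, 0.03, 1, 0, 0, 22.46, 0.297, -0.212, 0.03, 1, 0, 0, 22.46, 0.297, -0.212, 0.03, 1, 0, 0, 22.46, 0.297, -0.212, 0.03, 1, 0, 0, 22.46, 0.297, -0.212, 0.03, 1, 0, 0, 22.46, 0.297, -0.212, 0.03, 1, 0, 0, 22.46, 0.297, -0.212, 0.03, 1, 0, 0, 22.46, 0.297, -0.212, 0.03, 1], force=40)

```text
clock: 1.1
eef_pos: [0.4415, -0.2913, 0.201]
orientation: [0.0, 1.0, 0.0, -0.0]
contact_force: [-0.1, 0.2, 0.3]
grip_width: 0.0856
finger_force: 0.0
```

```bash
cat > look.py <<'E'
import sys
from h import *
n=sys.argv[1]; z=float(sys.argv[2]); f=sys.argv[3]
st=r.get_state(); p=vision.camera_params("wrist"); im,d=vision.get_image("wrist"); cv2.imwrite(f"pics/{f}.png",im); np.save(f"pics/{f}.npy",d)
np.savez(f"pics/{f}.npz",**p)
q=ring(im,p,n,z,tuple(map(int,sys.argv[4:8])) if len(sys.argv)>7 else None)
print("clock",st["clock"],"tcp",st["eef_pos"].round(4),"vel",abs(st["joint_velocities"]).max().round(4),"q6",st["q"][5].round(2))
print(n,q[0].round(4),round(q[1],4),np.round(q[2][0],4),np.round(q[2][1],4),"tool shift",totool(st,[*(q[2][0]-st["eef_pos"][:2]),0]).round(4),"R",rot(st["orientation"]).round(3).tolist())
E
python3 look.py blue 0.028 w1
```

```text
clock 1.1 tcp [ 0.4415 -0.2913  0.201 ] vel 0.0299 q6 0.89
blue [ 0.4412 -0.2908] 0.0295 [ 0.4412 -0.2905] [0.0572 0.0585] tool shift [-0.0004 -0.0008  0.    ] R [[1.0, 0.001, -0.001], [0.001, -1.0, -0.0], [-0.001, 0.0, -1.0]]
```

View pics/w1.png

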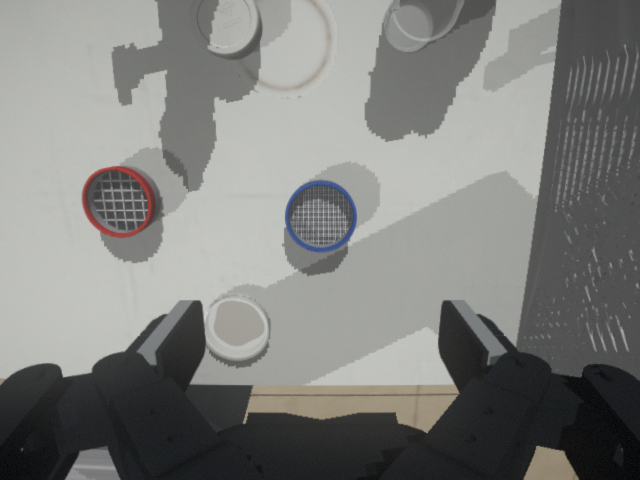

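The wrist view shows the blue sieve at (320,215), between the open fingers, with red at (118,201) and the crucible well clear at (237,327). Wrist and top agree within 1 mm, so I'll descend and grip.

Request:
arm_command(motion=[0, 0, 0, 0, -0.0008, 0.05, 1, 0, 0, 0, 0, -0.0008, 0.1, 1, 0, 0, 0, 0, -0.0008, 0.15, 1, 0, 0, 0, 0, -0.0008, 0.18, 1, 0, 0, 0, 0, -0.0008, 0.19, 1, 0, 0, 0, 0, -0.0008, 0.197, 1, 0, 0, 0, 0, -0.0008, 0.197, -1, 0, 0, 0, 0, -0.0008, 0.197, -1, 0, 0, 0, 0, -0.0008, 0.197, -1, 0, 0, 0, 0, -0.0008, 0.197, -1], force=40)

```text
clock: 2.15
eef_pos: [0.4434, -0.292, 0.0068]
orientation: [0.002, 1.0, -0.0, 0.002]
contact_force: [0.0, -0.5, 7.0]
grip_width: 0.0572
finger_force: 44.0
```

Request:
arm_command(motion=[0, 0, 0, 0, 0, 0, -1, 0, 0, 0, 0, 0, -0.03, -1, 0, 0, 0, 0, 0, -0.06, -1, 0, 0, 0, 0, 0, -0.09, -1, 0, 0, 0, 0, 0, -0.12, -1, 0, 0, 0, 0, 0, -0.12, -1, 0, 0, 0, 0, 0, -0.12, -1])

```text
clock: 2.85
eef_pos: [0.4419, -0.2906, 0.1248]
orientation: [0.0, 1.0, -0.0, 0.001]
contact_force: [-0.6, -0.0, -0.8]
grip_width: 0.0571
finger_force: 43.5
```

```bash
python3 look.py blue 0.15 w2
```

```text
clock 2.85 tcp [ 0.4419 -0.2906  0.1248] vel 0.0369 q6 0.89
blue [ 0.4435 -0.2905] 0.0294 [ 0.4433 -0.2908] [0.0557 0.0586] tool shift [0.0014 0.0002 0.    ] R [[1.0, -0.0, 0.001], [-0.0, -1.0, -0.001], [0.001, 0.001, -1.0]]
```

View pics/w2.png

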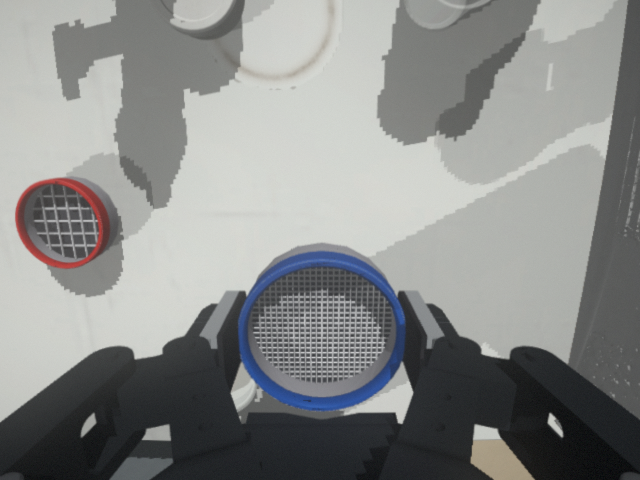

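The blue sieve is held level between the pads at (322,330). Next I check its tilt from depth and measure the pan rim in the top view.

```bash
cat >> h.py <<'E'
def mask(im,name):
    h=cv2.cvtColor(im,cv2.COLOR_BGR2HSV); m=cv2.inRange(h,*map(np.array,HUE[name]))
    if name=="red": m|=cv2.inRange(h,np.array((174,110,50)),np.array((180,255,255)))
    return m>0
def held(im,d,p,st,name):
    """rim of the held sieve: plane fitted to the top band, circle centre relative to the TCP"""
    c=cloud(d,p); m=mask(im,name)&(d>0); q=c[m]; q=q[np.linalg.norm(q-st["eef_pos"],axis=1)<.06]
    for _ in range(4):
        A=np.c_[q[:,:2],np.ones(len(q))]; k=np.linalg.lstsq(A,q[:,2],rcond=None)[0]; e=q[:,2]-A@k
        q=q[e>-.0015] if _<3 else q
    B=np.c_[2*q[:,:2],np.ones(len(q))]; s=np.linalg.lstsq(B,(q[:,:2]**2).sum(1),rcond=None)[0]
    return s[:2],np.sqrt(s[2]+s[0]**2+s[1]**2),q[:,2].mean(),k[:2],len(q)
E
python3 - <<'E'
from h import *
p=dict(np.load("pics/w2.npz")); im=cv2.imread("pics/w2.png"); d=np.load("pics/w2.npy"); st=r.get_state()
print(st["eef_pos"].round(4)); h=held(im,d,p,st,"blue"); print(h, h[0]-st["eef_pos"][:2], h[2]-st["eef_pos"][2])
p1=dict(np.load("pics/w1.npz")); print("on table",held(cv2.imread("pics/w1.png"),np.load("pics/w1.npy"),p1,{"eef_pos":np.array([.4412,-.2905,.028])},"blue"))
p=vision.camera_params("top"); c=cloud(np.load("pics/top0.npy"),p)
q=c[205:270,145:210].reshape(-1,3); q=q[(q[:,2]>.044)&(q[:,2]<.058)]
hull=cv2.convexHull(np.float32(q[:,:2])); print(len(q),q.mean(0),cv2.minEnclosingCircle(hull),cv2.fitEllipse(hull))
E
```

```text
[ 0.4411 -0.29    0.1233]
(array([ 0.44022741, -0.2908344 ]), np.float64(0.027647958418966615), np.float64(0.14551053636263178), array([0.00455456, 0.00307781]), 4163) [-0.00088609 -0.00083422] 0.022235707560193857
on table (array([ 0.44090931, -0.29046738]), np.float64(0.027683513253261717), np.float64(0.02781751242354324), array([0.00187709, 0.00025832]), 624)
96 [0.47459324 0.40748604 0.04901144] ((0.47531816363334656, 0.4069131910800934), 0.02996988780796528) ((0.47524493932724, 0.406807541847229), (0.05674263834953308, 0.05951477959752083), 141.41696166992188)
```

Request:
arm_command(motion=[0, 0, 0, 0, 0, -0.05, -1, 0, 0, 0, 0, 0, -0.1, -1, 0, 0, 0, 0, 0, -0.15, -1, 0, 0, 0, 0, 0, -0.18, -1, 0, 0, 0, -0.01, -0.05, -0.18, -1, 0, 0, 0, -0.01, -0.1, -0.18, -1, 0, 0, 0, -0.01, -0.15, -0.18, -1, 0, 0, 0, -0.01, -0.2, -0.18, -1, 0, 0, 0, -0.01, -0.25, -0.18, -1, 0, 0, 0, -0.01, -0.3, -0.18, -1])

```text
clock: 3.9
eef_pos: [0.4307, 0.0104, 0.3018]
orientation: [-0.0, 1.0, -0.0, -0.002]
contact_force: [0.5, 0.7, -1.8]
grip_width: 0.0566
finger_force: 43.8
```

Request:
arm_command(motion=[0, 0, 0, -0.01, -0.05, 0, -1, 0, 0, 0, -0.01, -0.1, 0, -1, 0, 0, 0, -0.01, -0.15, 0, -1, 0, 0, 0, -0.01, -0.2, 0, -1, 0, 0, 0, -0.01, -0.25, 0, -1, 0, 0, 0, -0.01, -0.3, 0, -1, 0, 0, 0, -0.01, -0.35, 0, -1, 0, 0, 0, -0.01, -0.39, 0, -1, 0, 0, 0, -0.01, -0.39, 0, -1, 0, 0, 0, -0.01, -0.39, 0, -1])

```text
clock: 4.9
eef_pos: [0.421, 0.3986, 0.3012]
orientation: [0.002, 1.0, 0.001, -0.002]
contact_force: [-0.7, -1.5, -1.5]
grip_width: 0.0571
finger_force: 43.8
```

```bash
python3 look.py blue 0.325 w3
```

```text
clock 4.9 tcp [0.421  0.3986 0.3012] vel 0.036 q6 2.24
blue [0.422  0.3985] 0.0297 [0.4218 0.3984] [0.0564 0.0593] tool shift [ 0.0008  0.0001 -0.    ] R [[1.0, 0.002, -0.004], [0.001, -1.0, -0.004], [-0.004, 0.004, -1.0]]
```

View pics/w3.png

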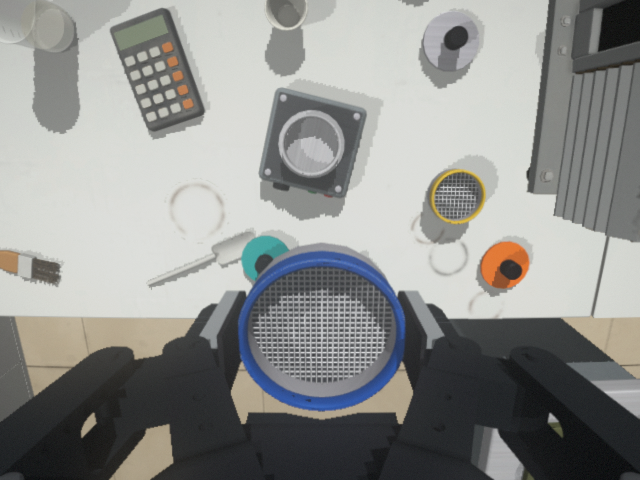

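The wrist view shows the pan centred near (311,143), the yellow sieve at (458,196) and the grey lid at (452,42). I'll fit the pan rim by depth and by contour.

```bash
cat >> h.py <<'E'
def circ(q):
    B=np.c_[2*q[:,:2],np.ones(len(q))]; s=np.linalg.lstsq(B,(q[:,:2]**2).sum(1),rcond=None)[0]
    return s[:2].round(4),np.sqrt(s[2]+s[0]**2+s[1]**2).round(4)
def pan(im,d,p,near,zrim=.05):
    c=cloud(d,p); m=(abs(c[...,2]-zrim)<.004)&(np.linalg.norm(c[...,:2]-near,axis=2)<.045)
    q=c[m]; out=[("depth",circ(q),len(q),q[:,2].mean().round(4))]
    u,v=proj([[*near,zrim]],p)[0].astype(int); g=cv2.GaussianBlur(cv2.cvtColor(im,cv2.COLOR_BGR2GRAY),(3,3),0)
    k=np.zeros_like(g); cv2.circle(k,(u,v),40,255,-1)
    b=((g>115)&(k>0)).astype(np.uint8); cs,_=cv2.findContours(b,cv2.RETR_EXTERNAL,cv2.CHAIN_APPROX_NONE); cc=max(cs,key=cv2.contourArea)
    hu=cv2.convexHull(cc)[:,0]; w=cast(hu,p,zrim); out.append(("contour",cv2.fitEllipse(np.float32(w[:,:2])),cv2.minEnclosingCircle(np.float32(w[:,:2]))))
    return out
E
python3 - <<'E'
from h import *
p=dict(np.load("pics/w3.npz")); im=cv2.imread("pics/w3.png"); d=np.load("pics/w3.npy")
guess=cast([(311,143)],p,.05)[0]; print(guess)
for o in pan(im,d,p,guess[:2]): print(o)
g=cv2.cvtColor(im,cv2.COLOR_BGR2GRAY); print(g[143,268:356:2].tolist()); 
st=r.get_state(); h=held(im,d,p,st,"blue"); print(st["eef_pos"],h,h[0]-st["eef_pos"][:2],h[2]-st["eef_pos"][2])
E
```

```text
[0.47615143 0.40794848 0.05      ]
('depth', (array([0.4742, 0.4085]), np.float64(0.0279)), 531, np.float64(0.0492))
('contour', ((0.4757993221282959, 0.4080825746059418), (0.0634785071015358, 0.06460464000701904), 175.25201416015625), ((0.47530102729797363, 0.40818241238594055), 0.03256333991885185))
[123, 95, 95, 93, 94, 153, 190, 174, 109, 109, 103, 117, 140, 166, 167, 166, 177, 196, 193, 194, 192, 191, 188, 191, 186, 191, 190, 187, 150, 179, 126, 125, 126, 125, 124, 146, 182, 166, 123, 82, 85, 87, 86, 90]
[0.421326   0.39785218 0.30190324] (array([0.41946729, 0.3984136 ]), np.float64(0.02760725689507356), np.float64(0.3219354560325766), array([-0.00176113, -0.00153726]), 4168) [-0.00185871  0.00056142] 0.020032213661661025
```

Request:
arm_command(motion=[0, 0, 0, 0, -0.009, 0.05, -1, 0, 0, 0, 0, -0.009, 0.1, -1, 0, 0, 0, 0, -0.009, 0.15, -1, 0, 0, 0, 0, -0.009, 0.16, -1, 0, 0, 0, 0, -0.009, 0.16, -1, 0, 0, 0, 0, -0.009, 0.16, -1])

```text
clock: 5.55
eef_pos: [0.4234, 0.4079, 0.1472]
orientation: [-0.001, 1.0, -0.001, 0.002]
contact_force: [0.2, 1.4, -0.3]
grip_width: 0.0568
finger_force: 43.9
```

```bash
cat > panlook.py <<'E'
import sys
from h import *
f,n,z=sys.argv[1],sys.argv[2],float(sys.argv[3]); near=np.array([float(sys.argv[4]),float(sys.argv[5])])
st=r.get_state(); p=vision.camera_params("wrist"); im,d=vision.get_image("wrist"); cv2.imwrite(f"pics/{f}.png",im); np.save(f"pics/{f}.npy",d); np.savez(f"pics/{f}.npz",**p)
c=cloud(d,p); m=(abs(c[...,2]-z)<.0025)&(np.linalg.norm(c[...,:2]-near,axis=2)<.04); q=c[m]
C,rad=circ(q); e=cv2.fitEllipse(cv2.convexHull(np.float32(q[:,:2])))
h=held(im,d,p,st,n); o=h[0]-st["eef_pos"][:2]
print("clock",st["clock"],"tcp",st["eef_pos"].round(4),"vel",abs(st["joint_velocities"]).max().round(3))
print("target circ",C,rad,len(q),"outer",np.round(e[0],4),np.round(e[1],4),"z",q[:,2].mean().round(4))
print("held centre",h[0].round(4),"rim z",h[2].round(4),"slope",h[3].round(4),"rel tcp",o.round(4),(h[2]-st["eef_pos"][2]).round(4))
dw=np.array(e[0])-h[0]; print("shift needed, tool:",totool(st,[*dw,0]).round(4))
E
python3 panlook.py w4 blue 0.05 0.475 0.408
```

```text
clock 5.55 tcp [0.4234 0.4079 0.1472] vel 0.036
target circ [0.4742 0.4083] 0.0278 1344 outer [0.4742 0.4083] [0.058  0.0583] z 0.0493
held centre [0.4217 0.4075] rim z 0.168 slope [0.0057 0.005 ] rel tcp [-0.0017 -0.0003] 0.0208
shift needed, tool: [ 0.0525 -0.0009  0.0002]
```

View pics/w4.png

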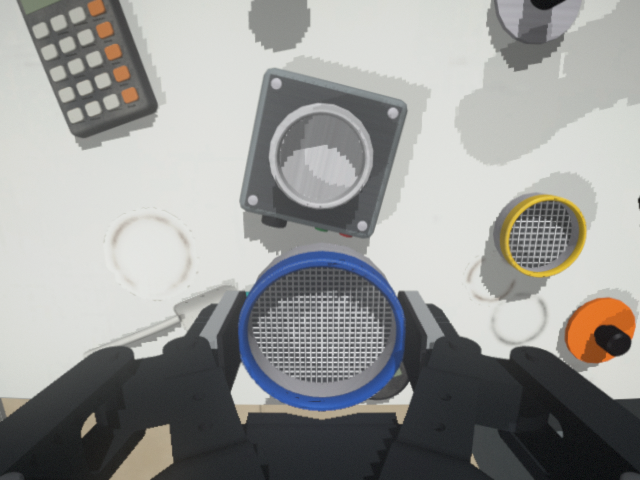

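The pan is at (320,155) and the rim fits a 58.0 × 58.3 mm circle, so the measurement is sound. I'll move above the pan and down to just over the rim.

Request:
arm_command(motion=[0, 0, 0, 0.0525, -0.0009, 0, -1, 0, 0, 0, 0.0525, -0.0009, 0, -1, 0, 0, 0, 0.0525, -0.0009, 0.03, -1, 0, 0, 0, 0.0525, -0.0009, 0.06, -1, 0, 0, 0, 0.0525, -0.0009, 0.067, -1, 0, 0, 0, 0.0525, -0.0009, 0.067, -1, 0, 0, 0, 0.0525, -0.0009, 0.067, -1])

```text
clock: 6.3
eef_pos: [0.4757, 0.4094, 0.0801]
orientation: [-0.001, 1.0, -0.0, 0.002]
contact_force: [0.2, 0.4, -0.5]
grip_width: 0.057
finger_force: 43.8
```

```bash
python3 panlook.py w5 blue 0.05 0.475 0.408; python3 -c "
from h import *
for _ in range(3):
    vision.get_image('wrist'); s=r.get_state(); print(s['clock'],s['eef_pos'].round(4),s['orientation'].round(4))"
```

```text
clock 6.3 tcp [0.4757 0.4094 0.0801] vel 0.009
target circ [0.4746 0.4082] 0.0275 921 outer [0.4745 0.4082] [0.0574 0.0575] z 0.0494
held centre [0.4739 0.4091] rim z 0.1008 slope [0.0045 0.0058] rel tcp [-0.0018 -0.0003] 0.0207
shift needed, tool: [ 0.0006  0.0008 -0.    ]
6.4 [0.4757 0.4094 0.0802] [-1.3e-03  1.0e+00 -1.0e-04  1.8e-03]
6.45 [0.4755 0.4093 0.0798] [-0.0011  1.     -0.      0.0016]
6.5 [0.4753 0.4091 0.0794] [-9.0e-04  1.0e+00 -1.0e-04  1.3e-03]
```

Request:
arm_command(motion=[0, 0, 0, 0.0005, 0.0005, 0.01, -1, 0, 0, 0, 0.0005, 0.0005, 0.018, -1, 0, 0, 0, 0.0005, 0.0005, 0.023, -1, 0, 0, 0, 0.0005, 0.0005, 0.027, -1, 0, 0, 0, 0.0005, 0.0005, 0.027, -1, 0, 0, 0, 0.0005, 0.0005, 0.027, -1, 0, 0, 0, 0.0005, 0.0005, 0.027, -1])

```text
clock: 7.2
eef_pos: [0.475, 0.4079, 0.0508]
orientation: [0.0, 1.0, -0.0, 0.0]
contact_force: [-2.2, -0.8, 4.0]
grip_width: 0.0572
finger_force: 44.5
```

Request:
arm_command(motion=[0, 0, 0, 0, 0, 0, 1, 0, 0, 0, 0, 0, 0, 1, 0, 0, 0, 0, 0, 0, 1, 0, 0, 0, 0, 0, 0, 1, 0, 0, 0, 0, 0, -0.02, 1, 0, 0, 0, 0, 0, -0.07, 1, 0, 0, 0, 0, 0, -0.12, 1, 0, 0, 0, -0.02, 0.04, -0.15, 1, 0, 0, 0, -0.04, 0.09, -0.15, 1, 0, 0, 0, -0.05, 0.12, -0.15, 1])

```text
clock: 8.2
eef_pos: [0.4245, 0.2868, 0.2021]
orientation: [-0.001, 1.0, 0.0, 0.001]
contact_force: [-0.1, 0.2, 0.9]
grip_width: 0.0857
finger_force: 0.0
```

Request:
arm_command(motion=[0, 0, 0, -0.005, 0.038, 0, 1, 0, 0, 0, -0.005, 0.038, 0, 1, 0, 0, 0, -0.005, 0.038, 0, 1, 0, 0, 0, -0.005, 0.038, 0, 1])

```text
clock: 8.6
eef_pos: [0.4201, 0.2505, 0.2005]
orientation: [-0.0, 1.0, 0.0, 0.0]
contact_force: [-0.5, -0.4, -0.0]
grip_width: 0.0853
finger_force: 0.0
```

```bash
python3 look.py yellow 0.028 w6; python3 - <<'E'
from h import *
p=dict(np.load("pics/w6.npz")); im=cv2.imread("pics/w6.png"); d=np.load("pics/w6.npy"); c=cloud(d,p)
print(held(im,d,p,{"eef_pos":np.array([.42,.25,.028])},"yellow"))
print("blue in pan",held(im,d,p,{"eef_pos":np.array([.475,.408,.072])},"blue"))
E
```

```text
clock 8.6 tcp [0.4201 0.2505 0.2005] vel 0.012 q6 2.0
yellow [0.386  0.3071] 0.0944 [0.3931 0.3297] [0.0871 0.2294] tool shift [-0.027  -0.0792  0.    ] R [[1.0, 0.0, 0.0], [0.0, -1.0, 0.001], [0.0, -0.001, -1.0]]
(array([0.42030113, 0.25156258]), np.float64(0.02768205434513421), np.float64(0.02774930668150182), array([ 3.74225005e-03, -5.93356580e-05]), 675)
blue in pan (array([0.4726702 , 0.40721613]), np.float64(0.027772499028491944), np.float64(0.07174574325260989), array([0.00136079, 0.00187418]), 1050)
```

View pics/w6.png

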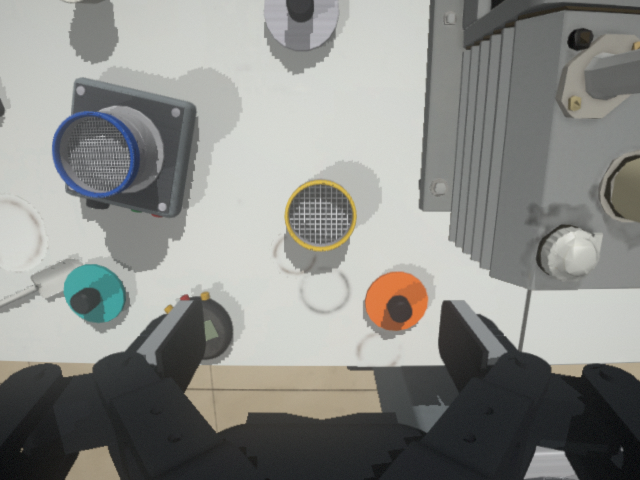

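Blue is home: rim at z 0.0717 and level, seen at (95,152). Yellow is at (320,215) between the fingers, and nothing is in their way. I'll grasp it.

Request:
arm_command(motion=[0, 0, 0, 0, -0.0007, 0.05, 1, 0, 0, 0, 0, -0.0007, 0.1, 1, 0, 0, 0, 0, -0.0007, 0.15, 1, 0, 0, 0, 0, -0.0007, 0.18, 1, 0, 0, 0, 0, -0.0007, 0.19, 1, 0, 0, 0, 0, -0.0007, 0.194, 1, 0, 0, 0, 0, -0.0007, 0.194, -1, 0, 0, 0, 0, -0.0007, 0.194, -1, 0, 0, 0, 0, -0.0007, 0.194, -1, 0, 0, 0, 0, -0.0007, 0.194, -1])

```text
clock: 9.65
eef_pos: [0.4219, 0.2516, 0.0088]
orientation: [-0.001, 1.0, -0.0, 0.002]
contact_force: [-0.2, 0.8, 6.8]
grip_width: 0.0568
finger_force: 43.8
```

Request:
arm_command(motion=[0, 0, 0, 0, 0, 0, -1, 0, 0, 0, 0, 0, -0.03, -1, 0, 0, 0, 0, 0, -0.07, -1, 0, 0, 0, 0, 0, -0.12, -1, 0, 0, 0, 0, 0, -0.16, -1, 0, 0, 0, 0, -0.05, -0.16, -1, 0, 0, 0, 0, -0.1, -0.16, -1, 0, 0, 0, 0, -0.157, -0.16, -1, 0, 0, 0, 0, -0.157, -0.16, -1, 0, 0, 0, 0, -0.157, -0.16, -1])

```text
clock: 10.65
eef_pos: [0.4193, 0.4085, 0.1661]
orientation: [0.0, 1.0, 0.001, -0.0]
contact_force: [0.2, -1.1, -1.3]
grip_width: 0.0568
finger_force: 43.7
```

```bash
cat > stack.py <<'E'
import sys
from h import *
f,n,t,z=sys.argv[1],sys.argv[2],sys.argv[3],float(sys.argv[4])
st=r.get_state(); p=vision.camera_params("wrist"); im,d=vision.get_image("wrist"); cv2.imwrite(f"pics/{f}.png",im); np.save(f"pics/{f}.npy",d); np.savez(f"pics/{f}.npz",**p)
T=held(im,d,p,{"eef_pos":np.array([.4745,.408,z])},t); H=held(im,d,p,st,n) if n!="none" else T
print("clock",st["clock"],"tcp",st["eef_pos"].round(4),"vel",abs(st["joint_velocities"]).max().round(3))
for k,v in(("target",T),("held",H)): print(k,v[0].round(4),"r",v[1].round(4),"rim z",v[2].round(4),"slope",v[3].round(4),v[4])
print("held rel tcp",(H[0]-st["eef_pos"][:2]).round(4),(H[2]-st["eef_pos"][2]).round(4))
print("shift, tool",totool(st,[*(T[0]-H[0]),0]).round(4),"gap to seat",(H[2]-T[2]-.022).round(4))
E
python3 stack.py w7 yellow blue 0.072
```

```text
clock 10.65 tcp [0.4193 0.4085 0.1661] vel 0.039
target [0.4727 0.4077] r 0.0277 rim z 0.0716 slope [-0.0012 -0.0004] 1444
held [0.4185 0.4082] r 0.0276 rim z 0.1848 slope [ 0.001  -0.0018] 4166
held rel tcp [-0.0008 -0.0003] 0.0187
shift, tool [ 0.0542  0.0007 -0.    ] gap to seat 0.0912
```

Request:
arm_command(motion=[0, 0, 0, 0.054, 0.0007, 0, -1, 0, 0, 0, 0.054, 0.0007, 0, -1, 0, 0, 0, 0.054, 0.0007, 0.03, -1, 0, 0, 0, 0.054, 0.0007, 0.06, -1, 0, 0, 0, 0.054, 0.0007, 0.067, -1, 0, 0, 0, 0.054, 0.0007, 0.067, -1, 0, 0, 0, 0.054, 0.0007, 0.067, -1, 0, 0, 0, 0.054, 0.0007, 0.067, -1])

```text
clock: 11.5
eef_pos: [0.475, 0.4074, 0.1017]
orientation: [-0.001, 1.0, -0.0, 0.002]
contact_force: [0.2, 0.1, -1.6]
grip_width: 0.0568
finger_force: 43.7
```

```bash
python3 stack.py w8 yellow blue 0.072
```

```text
clock 11.5 tcp [0.475  0.4074 0.1017] vel 0.004
target [0.4729 0.4077] r 0.028 rim z 0.0718 slope [-0.0047  0.0023] 854
held [0.474  0.4071] r 0.0276 rim z 0.1204 slope [0.0046 0.0006] 4168
held rel tcp [-0.0009 -0.0003] 0.0187
shift, tool [-0.0012 -0.0005 -0.    ] gap to seat 0.0266
```

Request:
arm_command(motion=[0, 0, 0, -0.001, -0.0004, 0.008, -1, 0, 0, 0, -0.001, -0.0004, 0.015, -1, 0, 0, 0, -0.001, -0.0004, 0.021, -1, 0, 0, 0, -0.001, -0.0004, 0.025, -1, 0, 0, 0, -0.001, -0.0004, 0.025, -1, 0, 0, 0, -0.001, -0.0004, 0.025, -1, 0, 0, 0, -0.001, -0.0004, 0.025, -1])

```text
clock: 12.25
eef_pos: [0.473, 0.4074, 0.0749]
orientation: [-0.0, 1.0, -0.0, 0.0]
contact_force: [-1.9, -1.4, 4.9]
grip_width: 0.0564
finger_force: 44.3
```

Request:
arm_command(motion=[0, 0, 0, 0, 0, 0, 1, 0, 0, 0, 0, 0, 0, 1, 0, 0, 0, 0, 0, 0, 1, 0, 0, 0, 0, 0, 0, 1, 0, 0, 0, 0, 0, -0.02, 1, 0, 0, 0, 0, 0, -0.07, 1, 0, 0, 0, 0, 0, -0.12, 1, 0, 0, 0, 0, 0, -0.17, 1, 0, 0, 0, 0, 0, -0.22, 1, 0, 0, 0, 0, 0, -0.23, 1])

```text
clock: 13.25
eef_pos: [0.4751, 0.4088, 0.3134]
orientation: [-0.004, 1.0, -0.0, 0.005]
contact_force: [0.5, 1.2, 0.5]
grip_width: 0.0853
finger_force: 0.0
```

```bash
python3 stack.py w9 none yellow 0.094; python3 - <<'E'
from h import *
p=dict(np.load("pics/w9.npz")); im=cv2.imread("pics/w9.png"); d=np.load("pics/w9.npy")
print("blue now",held(im,d,p,{"eef_pos":np.array([.4745,.408,.072])},"blue"))
E
```

```text
clock 13.25 tcp [0.4751 0.4088 0.3134] vel 0.126
target [0.4714 0.4072] r 0.0278 rim z 0.0938 slope [ 0.0039 -0.0001] 584
held [0.4714 0.4072] r 0.0278 rim z 0.0938 slope [ 0.0039 -0.0001] 584
held rel tcp [-0.0037 -0.0016] -0.2196
shift, tool [0. 0. 0.] gap to seat -0.022
blue now (array([0.47267129, 0.40760161]), np.float64(0.02853069971728392), np.float64(0.07168646194906865), array([-0.0057784 ,  0.01012417]), 63)
```

Yellow is home (rim z 0.0938, level). Next is red.

Request:
arm_command(motion=[0, 0, 0, -0.02, 0.05, 0, 1, 0, 0, 0, -0.02, 0.1, 0, 1, 0, 0, 0, -0.02, 0.15, 0, 1, 0, 0, 0, -0.02, 0.2, 0, 1, 0, 0, 0, -0.02, 0.25, 0, 1, 0, 0, 0, -0.02, 0.3, 0, 1, 0, 0, 0, -0.02, 0.35, 0, 1, 0, 0, 0, -0.02, 0.4, 0, 1, 0, 0, 0, -0.02, 0.45, 0, 1, 0, 0, 0, -0.02, 0.5, 0, 1])

```text
clock: 14.3
eef_pos: [0.4517, -0.0909, 0.3022]
orientation: [-0.0, 1.0, -0.0, -0.001]
contact_force: [1.2, 0.0, 0.3]
grip_width: 0.0855
finger_force: 0.0
```

Request:
arm_command(motion=[0, 0, 0, 0, 0.031, 0.0, 1, 0, 0, 0, 0, 0.031, 0.05, 1, 0, 0, 0, 0, 0.031, 0.1, 1, 0, 0, 0, 0, 0.031, 0.1, 1, 0, 0, 0, 0, 0.031, 0.1, 1, 0, 0, 0, 0, 0.031, 0.1, 1])

```text
clock: 14.9
eef_pos: [0.4544, -0.1205, 0.2073]
orientation: [0.001, 1.0, 0.0, 0.002]
contact_force: [0.3, -0.2, 0.8]
grip_width: 0.0856
finger_force: 0.0
```

```bash
python3 look.py red 0.028 w10 240 140 400 290; python3 - <<'E'
from h import *
p=dict(np.load("pics/w10.npz")); im=cv2.imread("pics/w10.png"); d=np.load("pics/w10.npy")
print(held(im,d,p,{"eef_pos":np.array([.4535,-.1238,.028])},"red"))
E
```

```text
clock 14.9 tcp [ 0.4544 -0.1205  0.2073] vel 0.0252 q6 1.2
red [ 0.4538 -0.1224] 0.0294 [ 0.4537 -0.1228] [0.0574 0.0585] tool shift [-0.0006  0.0023  0.    ] R [[1.0, 0.0, 0.004], [0.0, -1.0, -0.002], [0.004, 0.002, -1.0]]
(array([ 0.4533099 , -0.12282498]), np.float64(0.027664091998094397), np.float64(0.027715896472681124), array([0.00603182, 0.00285237]), 610)
```

View pics/w10.png

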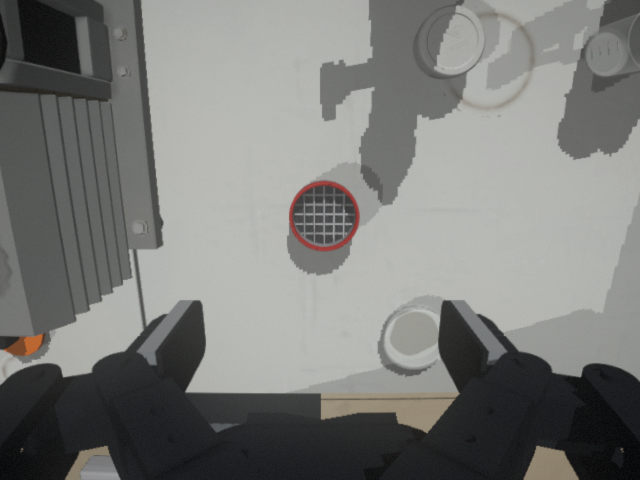

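Red is at (324,215) with the widest mesh, and the pump and crucible are clear of the fingers. I'll grasp it.

Request:
arm_command(motion=[0, 0, 0, 0, 0.002, 0.05, 1, 0, 0, 0, 0, 0.002, 0.1, 1, 0, 0, 0, 0, 0.002, 0.15, 1, 0, 0, 0, 0, 0.002, 0.18, 1, 0, 0, 0, 0, 0.002, 0.193, 1, 0, 0, 0, 0, 0.002, 0.199, 1, 0, 0, 0, 0, 0.002, 0.199, -1, 0, 0, 0, 0, 0.002, 0.199, -1, 0, 0, 0, 0, 0.002, 0.199, -1, 0, 0, 0, 0, 0.002, 0.199, -1])

```text
clock: 15.95
eef_pos: [0.4552, -0.1231, 0.0081]
orientation: [0.001, 1.0, -0.0, 0.003]
contact_force: [0.1, 0.5, 7.4]
grip_width: 0.0565
finger_force: 43.5
```

Request:
arm_command(motion=[0, 0, 0, 0, 0, 0, -1, 0, 0, 0, 0, 0, -0.03, -1, 0, 0, 0, 0, 0, -0.08, -1, 0, 0, 0, 0, 0, -0.13, -1, 0, 0, 0, 0, 0, -0.18, -1, 0, 0, 0, 0, 0, -0.23, -1, 0, 0, 0, 0, 0, -0.28, -1, 0, 0, 0, 0, 0, -0.3, -1, 0, 0, 0, 0, -0.05, -0.3, -1, 0, 0, 0, 0, -0.1, -0.3, -1])

```text
clock: 16.95
eef_pos: [0.453, -0.0221, 0.3076]
orientation: [0.0, 1.0, -0.002, 0.002]
contact_force: [0.5, 0.1, -1.8]
grip_width: 0.0567
finger_force: 43.5
```

Request:
arm_command(motion=[0, 0, 0, -0.005, -0.05, 0, -1, 0, 0, 0, -0.01, -0.1, 0, -1, 0, 0, 0, -0.02, -0.15, 0, -1, 0, 0, 0, -0.03, -0.2, 0, -1, 0, 0, 0, -0.04, -0.25, 0, -1, 0, 0, 0, -0.04, -0.3, 0, -1, 0, 0, 0, -0.04, -0.35, 0, -1, 0, 0, 0, -0.04, -0.4, 0, -1, 0, 0, 0, -0.04, -0.43, 0, -1, 0, 0, 0, -0.04, -0.43, 0.05, -1])

```text
clock: 17.95
eef_pos: [0.4155, 0.4143, 0.2639]
orientation: [-0.006, 1.0, 0.002, 0.006]
contact_force: [1.2, 0.2, -0.9]
grip_width: 0.0565
finger_force: 43.5
```

Request:
arm_command(motion=[0, 0, 0, 0, 0, 0.05, -1, 0, 0, 0, 0, 0, 0.07, -1, 0, 0, 0, 0, 0, 0.07, -1, 0, 0, 0, 0, 0, 0.07, -1])

```text
clock: 18.35
eef_pos: [0.4132, 0.4081, 0.1865]
orientation: [-0.0, 1.0, -0.0, 0.0]
contact_force: [0.4, -0.3, 0.2]
grip_width: 0.0569
finger_force: 43.5
```

```bash
python3 stack.py w11 red yellow 0.094
```

```text
clock 18.35 tcp [0.4132 0.4081 0.1865] vel 0.045
target [0.4715 0.4074] r 0.0278 rim z 0.0937 slope [0.0002 0.0013] 1514
held [0.412  0.4078] r 0.0276 rim z 0.2059 slope [0.002  0.0033] 4160
held rel tcp [-0.0012 -0.0003] 0.0194
shift, tool [0.0595 0.0004 0.0001] gap to seat 0.0902
```

Request:
arm_command(motion=[0, 0, 0, 0.05, 0.0004, 0, -1, 0, 0, 0, 0.0593, 0.0004, 0, -1, 0, 0, 0, 0.0593, 0.0004, 0.02, -1, 0, 0, 0, 0.0593, 0.0004, 0.05, -1, 0, 0, 0, 0.0593, 0.0004, 0.065, -1, 0, 0, 0, 0.0593, 0.0004, 0.065, -1, 0, 0, 0, 0.0593, 0.0004, 0.065, -1, 0, 0, 0, 0.0593, 0.0004, 0.065, -1])

```text
clock: 19.2
eef_pos: [0.4732, 0.4083, 0.1227]
orientation: [-0.001, 1.0, -0.0, 0.001]
contact_force: [-0.1, 0.3, -0.4]
grip_width: 0.0568
finger_force: 43.4
```

```bash
python3 stack.py w12 red yellow 0.094
```

```text
clock 19.2 tcp [0.4732 0.4083 0.1227] vel 0.004
target [0.4718 0.4072] r 0.0278 rim z 0.0937 slope [-0.0052  0.0031] 950
held [0.472 0.408] r 0.0276 rim z 0.1421 slope [0.0038 0.0048] 4204
held rel tcp [-0.0012 -0.0003] 0.0194
shift, tool [-0.0001  0.0008 -0.    ] gap to seat 0.0264
```

Request:
arm_command(motion=[0, 0, 0, 0, 0.0006, 0.008, -1, 0, 0, 0, 0, 0.0006, 0.015, -1, 0, 0, 0, 0, 0.0006, 0.021, -1, 0, 0, 0, 0, 0.0006, 0.025, -1, 0, 0, 0, 0, 0.0006, 0.025, -1, 0, 0, 0, 0, 0.0006, 0.025, -1, 0, 0, 0, 0, 0.0006, 0.025, -1])

```text
clock: 19.95
eef_pos: [0.4723, 0.4068, 0.0961]
orientation: [0.0, 1.0, -0.0, 0.0]
contact_force: [-2.2, -1.6, 5.3]
grip_width: 0.0571
finger_force: 44.1
```

Request:
arm_command(motion=[0, 0, 0, 0, 0, 0, 1, 0, 0, 0, 0, 0, 0, 1, 0, 0, 0, 0, 0, 0, 1, 0, 0, 0, 0, 0, 0, 1, 0, 0, 0, 0, 0, -0.02, 1, 0, 0, 0, 0, 0, -0.07, 1, 0, 0, 0, 0, 0, -0.12, 1, 0, 0, 0, 0, 0.03, -0.12, 1, 0, 0, 0, 0.03, 0.07, -0.12, 1, 0, 0, 0, 0.06, 0.11, -0.12, 1])

```text
clock: 20.95
eef_pos: [0.5324, 0.2963, 0.2163]
orientation: [-0.0, 1.0, 0.001, 0.001]
contact_force: [1.0, 0.5, -1.1]
grip_width: 0.0855
finger_force: 0.0
```

Request:
arm_command(motion=[0, 0, 0, 0.044, 0.036, 0, 1, 0, 0, 0, 0.044, 0.036, 0, 1, 0, 0, 0, 0.044, 0.036, 0, 1, 0, 0, 0, 0.044, 0.036, 0, 1])

```text
clock: 21.35
eef_pos: [0.5755, 0.2613, 0.215]
orientation: [-0.0, 1.0, 0.0, -0.0]
contact_force: [0.4, -0.0, 0.3]
grip_width: 0.0855
finger_force: 0.0
```

```bash
python3 stack.py w13 none red 0.116; python3 - <<'E'
from h import *
p=dict(np.load("pics/w13.npz")); im=cv2.imread("pics/w13.png"); d=np.load("pics/w13.npy"); c=cloud(d,p)
near=np.linalg.norm(c[...,:2]-[.576,.261],axis=2)<.05
for z0,z1 in((.007,.014),(.030,.036)):
    q=c[near&(c[...,2]>z0)&(c[...,2]<z1)]; e=cv2.fitEllipse(cv2.convexHull(np.float32(q[:,:2]))); print(len(q),np.round(e[0],4),np.round(e[1],4),q[:,2].mean().round(4),q[:,2].std().round(4))
E
```

```text
clock 21.35 tcp [0.5755 0.2613 0.215 ] vel 0.02
target [0.4727 0.4067] r 0.0262 rim z 0.1157 slope [0.0169 0.0193] 261
held [0.4727 0.4067] r 0.0262 rim z 0.1157 slope [0.0169 0.0193] 261
held rel tcp [-0.1028  0.1454] -0.0993
shift, tool [0. 0. 0.] gap to seat -0.022
2744 [0.5776 0.2662] [0.0572 0.0573] 0.0107 0.0008
435 [0.5775 0.2663] [0.0195 0.0199] 0.0324 0.0009
```

View pics/w13.png

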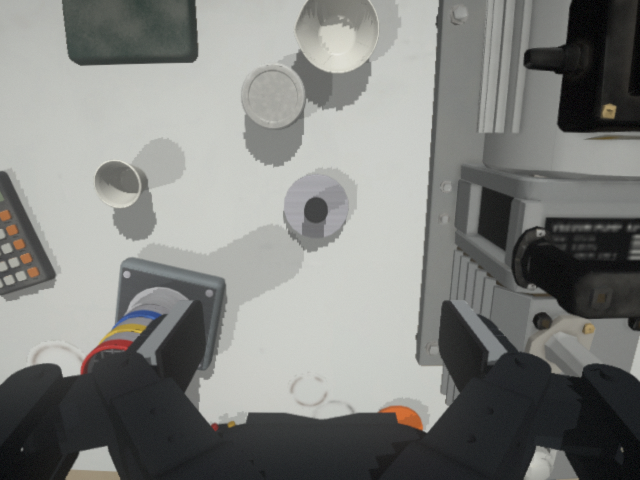

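The lid is at (316,210): disc and knob fits agree at (0.5776, 0.2663), with no neighbours within finger reach. The stack at (130,325) looks upright. I'll grasp the knob.

Request:
arm_command(motion=[0, 0, 0, 0.002, -0.005, 0.05, 1, 0, 0, 0, 0.002, -0.005, 0.1, 1, 0, 0, 0, 0.002, -0.005, 0.14, 0.3, 0, 0, 0, 0.002, -0.005, 0.17, 0.3, 0, 0, 0, 0.002, -0.005, 0.19, 0.3, 0, 0, 0, 0.002, -0.005, 0.198, 0.3, 0, 0, 0, 0.002, -0.005, 0.198, -1, 0, 0, 0, 0.002, -0.005, 0.198, -1, 0, 0, 0, 0.002, -0.005, 0.198, -1, 0, 0, 0, 0.002, -0.005, 0.198, -1], force=40)

```text
clock: 22.4
eef_pos: [0.5794, 0.2665, 0.0195]
orientation: [-0.001, 1.0, -0.0, 0.002]
contact_force: [-1.4, 1.4, 3.7]
grip_width: 0.0181
finger_force: 39.4
```

Request:
arm_command(motion=[0, 0, 0, 0, 0, 0, -1, 0, 0, 0, 0, 0, 0, -1, 0, 0, 0, 0, 0, 0, -1])

```text
clock: 22.7
eef_pos: [0.5794, 0.2666, 0.0194]
orientation: [-0.001, 1.0, -0.0, 0.001]
contact_force: [-0.5, 1.8, 6.1]
grip_width: 0.0181
finger_force: 39.7
```

Request:
arm_command(motion=[0, 0, 0, 0, 0, -0.03, -1, 0, 0, 0, 0, 0, -0.08, -1, 0, 0, 0, 0, 0, -0.13, -1, 0, 0, 0, 0, 0, -0.18, -1, 0, 0, 0, -0.04, -0.03, -0.19, -1, 0, 0, 0, -0.08, -0.06, -0.19, -1, 0, 0, 0, -0.12, -0.09, -0.19, -1, 0, 0, 0, -0.16, -0.12, -0.19, -1, 0, 0, 0, -0.17, -0.141, -0.19, -1, 0, 0, 0, -0.17, -0.141, -0.19, -1])

```text
clock: 23.7
eef_pos: [0.4061, 0.4086, 0.2073]
orientation: [-0.0, 1.0, 0.002, -0.0]
contact_force: [-0.2, -0.8, -0.6]
grip_width: 0.0181
finger_force: 39.3
```

Request:
arm_command(motion=[0, 0, 0, 0, 0, 0, -1, 0, 0, 0, 0, 0, 0, -1])

```text
clock: 23.9
eef_pos: [0.4087, 0.406, 0.2071]
orientation: [0.0, 1.0, -0.001, -0.0]
contact_force: [0.7, 0.2, -0.7]
grip_width: 0.018
finger_force: 39.3
```

```bash
cat > lid.py <<'E'
import sys
from h import *
f=sys.argv[1]; st=r.get_state(); p=vision.camera_params("wrist"); im,d=vision.get_image("wrist"); cv2.imwrite(f"pics/{f}.png",im); np.save(f"pics/{f}.npy",d)
np.savez(f"pics/{f}.npz",**p)
T=held(im,d,p,{"eef_pos":np.array([.4725,.407,.116])},"red"); print("clock",st["clock"],"tcp",st["eef_pos"].round(4)); print("red",T[0].round(4),T[1].round(4),"z",T[2].round(4),"slope",T[3].round(4),T[4])
c=cloud(d,p); t=st["eef_pos"]; zz=c[...,2]-t[2]; m=(np.linalg.norm(c[...,:2]-t[:2],axis=2)<.04)&(d>0)&(zz>-.016)&(zz<0)&(c[...,1]>t[1]-.035)
q=c[m]; hist,ed=np.histogram(q[:,2]-t[2],np.arange(-.016,.0005,.001)); print("hist",hist.tolist())
k=ed[hist.argmax()]+.0005; q=c[m&(abs(zz-k)<.002)]
A=np.c_[q[:,:2]-t[:2],np.ones(len(q))]; s=np.linalg.lstsq(A,q[:,2]-t[2],rcond=None)[0]
print("disc top rel tcp",s.round(4),len(q),"range",(q.min(0)-t).round(4),(q.max(0)-t).round(4))
# front edge (+x half) of the disc, circle fit
a=np.degrees(np.arctan2(q[:,1]-t[1],q[:,0]-t[0])); rr=np.linalg.norm(q[:,:2]-t[:2],axis=1); pts=[]
for b in range(-90,91,5):
    w=(abs(a-b)<2.5)
    if w.sum()>5 and rr[w].max()>.024: pts.append(q[w][rr[w].argmax(),:2])
pts=np.array(pts); print("edge circle",circ(pts),len(pts))
E
python3 lid.py w14
```

```text
clock 23.9 tcp [0.4087 0.406  0.2071]
red [0.4705 0.4068] 0.0277 z 0.1156 slope [-0.0006  0.0014] 1568
hist [0, 1, 14, 46, 58, 310, 2887, 3396, 399, 5, 0, 1, 6, 34, 34, 41]
disc top rel tcp [-0.0023 -0.0002 -0.0089] 6933 range [-0.0301 -0.0289 -0.0105] [ 0.0276  0.0284 -0.0069]
edge circle (array([0.4075, 0.4058]), np.float64(0.0287)) 37
```

View pics/w14.png

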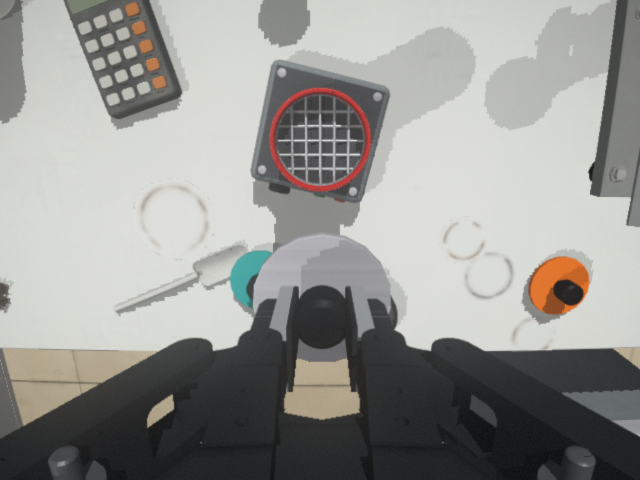

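Red is home and level at (320,138). The lid is gripped level at (322,300), with its underside about 20 mm below the TCP. I'll move over the stack.

Request:
arm_command(motion=[0, 0, 0, 0.045, -0.001, 0, -1, 0, 0, 0, 0.063, -0.001, 0, -1, 0, 0, 0, 0.063, -0.001, 0.02, -1, 0, 0, 0, 0.063, -0.001, 0.05, -1, 0, 0, 0, 0.063, -0.001, 0.057, -1, 0, 0, 0, 0.063, -0.001, 0.057, -1, 0, 0, 0, 0.063, -0.001, 0.057, -1, 0, 0, 0, 0.063, -0.001, 0.057, -1])

```text
clock: 24.75
eef_pos: [0.4721, 0.4083, 0.1524]
orientation: [-0.001, 1.0, -0.0, 0.001]
contact_force: [0.4, 0.1, -0.6]
grip_width: 0.0181
finger_force: 39.3
```

```bash
python3 lid.py w15
```

```text
clock 24.75 tcp [0.4721 0.4083 0.1524]
red [0.4706 0.4067] 0.028 z 0.1157 slope [-0.0063 -0.0009] 780
hist [0, 1, 11, 39, 66, 297, 2872, 3399, 434, 6, 0, 0, 4, 38, 35, 41]
disc top rel tcp [ 0.0001  0.0004 -0.0089] 6947 range [-0.0301 -0.0288 -0.0105] [ 0.0275  0.0284 -0.0066]
edge circle (array([0.4708, 0.4081]), np.float64(0.0287)) 37
```

Request:
arm_command(motion=[0, 0, 0, 0, 0.001, 0.007, -1, 0, 0, 0, 0, 0.001, 0.013, -1, 0, 0, 0, 0, 0.001, 0.018, -1, 0, 0, 0, 0, 0.001, 0.0215, -1, 0, 0, 0, 0, 0.001, 0.0215, -1, 0, 0, 0, 0, 0.001, 0.0215, -1, 0, 0, 0, 0, 0.001, 0.0215, -1])

```text
clock: 25.5
eef_pos: [0.4714, 0.4069, 0.1294]
orientation: [-0.0, 1.0, -0.0, 0.0]
contact_force: [-1.5, -0.5, 4.2]
grip_width: 0.0181
finger_force: 39.7
```

Seated at the expected height. I'll release, retreat back and up, then check.

Request:
arm_command(motion=[0, 0, 0, 0, 0, 0, 0.5, 0, 0, 0, 0, 0, 0, 0.5, 0, 0, 0, 0, 0, 0, 0.5, 0, 0, 0, 0, 0, -0.02, 0.5, 0, 0, 0, 0, 0, -0.07, 0.5, 0, 0, 0, 0, 0, -0.12, 0.5, 0, 0, 0, -0.04, 0, -0.13, 0.5, 0, 0, 0, -0.06, 0, -0.13, 0.5, 0, 0, 0, -0.06, 0, -0.13, 0.5, 0, 0, 0, -0.06, 0, -0.13, 0.5])

```text
clock: 26.5
eef_pos: [0.4111, 0.4068, 0.2584]
orientation: [0.0, 1.0, 0.0, 0.0]
contact_force: [-0.4, 1.2, -0.1]
grip_width: 0.0638
finger_force: 0.0
```

```bash
python3 - <<'E'
from h import *
st=r.get_state(); p=vision.camera_params("wrist"); im,d=vision.get_image("wrist"); c=cloud(d,p); cv2.imwrite("pics/w16.png",im)
near=np.linalg.norm(c[...,:2]-[.471,.407],axis=2)<.045
for a,b in((.117,.124),(.140,.147)):
    q=c[near&(c[...,2]>a)&(c[...,2]<b)]; e=cv2.fitEllipse(cv2.convexHull(np.float32(q[:,:2]))); A=np.c_[q[:,:2]-e[0],np.ones(len(q))]
    print(len(q),np.round(e[0],4),np.round(e[1],4),"plane",np.linalg.lstsq(A,q[:,2],rcond=None)[0].round(4))
print(st["eef_pos"],st["finger_force"])
ims,_=vision.get_image("side"); k=cv2.resize(ims[300:420,280:440],(800,600),interpolation=cv2.INTER_CUBIC); cv2.imwrite("pics/side1.png",k)
E
```

```text
4784 [0.4699 0.4069] [0.0576 0.0578] plane [-0.0029  0.0008  0.1205]
772 [0.4699 0.4069] [0.0197 0.0198] plane [-0.0094  0.0031  0.1422]
[0.41108532 0.40677047 0.25842938] 0.0
```

View pics/side1.png

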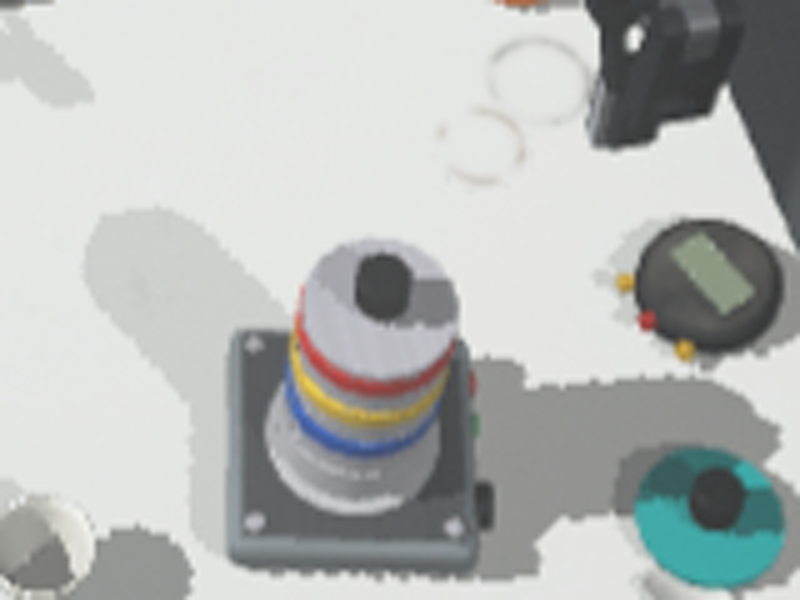

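The side crop shows the nest upright, blue, yellow, red and lid in order, around (370,380). Lid top is at z 0.1205 against 0.121 expected, and level. The gripper is clear and at rest, so I'll hand in.

```bash
python3 -c "
from rig import workorder
print(workorder.sign_off())"
```

```text
the job is handed in; nothing more can be done
None
```

The nest is built and handed in: blue sieve in the pan, then yellow, red and the lid, each measured level and at seated height; arm time was about 26.5 s and no bystander was touched, but sign-off returned no verdict.

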